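# Vent a culture tube: pull its snap cap out to the click

### The job

The culture tube with the orange cap is parked in the blue transit cradle, its cap hidden between the walls. Move the tube to the dark metal rest, lying with its collar between the two saddles and its cap sticking out past the narrower, taller saddle, and let go of it; then pull the cap straight out until it clicks to its vented position, leaving the tube lying in the rest. Do not disturb the green-capped bottle or the timer.

Things in the scene. Friction and masses are not known exactly. Their poses are not given: they have to be found in the camera images.
- tube: Off-white culture tube lying level: barrel 26 mm in diameter, collar disc 40 mm, orange ribbed cap. Origin on the axis at mid-collar; x points along the axis to the cap. Along x: butt end -92 mm, full barrel -82 to -3 (grip near -22, the balance point), collar -3 to +3, barrel to +21, then the cap. 0.14 kg. Can roll about its axis.
- cap_grip (a point): Middle of the orange cap, on the tube's axis, moving with the cap. Cap 30 mm in diameter, 36 mm long; sealed, it covers x = +22 to +58 mm of the tube (middle +44).
- cap (a joint): How far the cap has been pulled out along the tube's x, m: 0 sealed (the start), 0.010 vented, against its stop. It snaps to either end from mid-travel; about 6 N is needed to pull it past the middle. It cannot come right off.
- transit_cradle: Blue cradle, fixed to the table, where the tube starts, its axis 34 mm up. Origin at the table top under the tube's collar; x to the cap end. Foot plate 56 mm wide, 6 thick, x -85 to +76. Saddles placed as on the metal rest, both 46 high. Cap end boxed in, open above: walls 52 high, inner faces y = +-19, x 22 to 70. Between the saddles (x -48 to +6) the barrel is free at both sides.
- rest_seat (a point): In the dark metal rest: place of the tube's collar, on the axis of a tube lying there, 34 mm above the table top; x points along the rest to the end where the cap must stick out. The collar must come down between the saddles (good place for the tube's origin: x = -2 mm); when the cap is pulled, the collar is caught by the front saddle's face at x = +6 mm.
- vent_rest: The dark steel rest, fixed to the table. Origin at the table top under the seat; same axes as the seat. Foot plate 56 mm wide, 6 thick, x -85 to +18 mm. Two steep V saddles, open above, centre a 26 mm barrel: rear one x -82 to -48, 46 high; front one x +6 to +17, 52 high, 60 wide at the top. Nothing stands round the cap beyond +18 mm.
- green_bottle: White bottle with a green cap, 48 mm in diameter, 95 mm tall, standing between and behind the cradles; loose. Origin at the middle of its underside.
- timer: White lab timer, 66 x 66 x 20 mm, lying on the robot's side of the table; loose. Origin at the middle of its underside.
Not all that is in view belongs to the job. Leave any yellow look-alike of the vent_rest alone.

How it is judged:
By the outcome, as a careful person would: the job done as asked, in the order asked, and still so for the second after the job is handed in, with the robot touching nothing.
It also fails if it takes over 51 s, if anything falls off the work surface, if the arm or the gripper's body presses on something with over 40 N, if the wrist force passes 120 N, or if a joint passes its speed limit or range.

### The arm

A 6-joint arm with a two-finger parallel gripper is mounted at the origin on a cart in front of the work surface, level with it; the furniture and walls round the work are solid. World frame = base frame: x ahead of the robot, y to its left, z up, the work surface at z = 0. Lengths are in m, angles in rad, forces in N, time in s.
With the tool pointing down it reaches from about 0.35 to 0.8 m from the base axis. Payload 7.3 kg.
Tool frame: the origin (TCP) lies midway between the tips of the shut fingers; the grasp point (between the pads) lies 19 mm behind it; x points along the fingers, y is the direction in which the jaws open and shut, and the axes are right-handed (so a half turn about x gives the same grasp; the last joint's range is limited). The gripper opens to 85 mm and grips with 20 to 120 N. Pads are 22 mm wide; open, the fingers measure 114 mm over their backs; the gripper's body (76 mm by 85 mm) begins 54 mm behind the grasp point. The pads swing forward as they close: fully open they stand 13 mm farther back than shut.
Start: joints at [-1.415, 0.342, 1.524, -0, 1.275, -0.146], TCP at [0.156, -0.501, 0.231] pointing down, gripper open.
Joint ranges: [-2.53, 2.53], [-0.77, 2.02], [0.04, 2.7], [-1, 4.14], [0.28, 2.66], [-3.11, 3.11]. Speed limits (rad/s): [2.57, 2.57, 3.14, 3.14, 3.14, 3.14].

### API

Orientations are given as a rotation vector (axis times angle).
In Python, from station import bot, optics, hand_in gives the robot as it stands.
- The arm moves only by the tool arm_command, never from a script. Its argument "steps" is a list of rows, each a list of 3 entries, a list of its own where there are three numbers: the turn, a rotation vector about the tool's x, y, z in rad, then the shift along the tool's x, y, z in m, then the finger opening in m, from 0 to 0.0854. A call has 1 to 12 rows; each row is the pose to reach, as a shift and turn from the pose commanded when the call began, along the tool's axes at that moment; what a row does not reach only later rows make up. A row lasts 1/12 s, in which the tool goes at most 41.7 mm and 7.16 degrees, less where a joint would pass 70% of its speed; a pose out of reach is approached as far as the arm can. A call with a gripper value outside its range is refused whole. The fingers move at their own pace and stop on an object; the grip force is fixed at half the most. Time passes only in rows, so rows that repeat a pose let the fingers close. It gives the time, the measured TCP pose, the force and the opening at its end, in the units of the state.
- bot.observe(): the state, without advancing time (a new reading comes with each control period).
- optics.camera(name): name is "scene" or "top"; returns a dict with "pixels" (400x640x3 uint8, red, green, blue), "mtx" (3x3 intrinsics, pixels), "T" (4x4, takes a point from camera to world coordinates). Camera axes: x right, y up, looking along -z (the intrinsics and any distortion apply to the point x, -y, -z); pixel columns grow to the right and rows downward; lengths in m; the calibration is good to about 2 mm. A picture is of the moment at which its call begins. There is no depth.
- hand_in(): hands the job in, once; it reports no verdict.
The state is a dict: "clock": time; "q": joint angles; "joint_vel": joint speeds; "joint_efforts": joint torques, N m; "tcp_pos": TCP position; "orientation": TCP orientation; "force": force on the tool from outside, world axes, zero at the start; "torque": the same for the moment, N m; "gripper_width": finger opening in m.
Only numpy, scipy, OpenCV 4.12 (cv2) and the standard library are available. Lean on these libraries where they do the work, as an engineer would, in place of code of your own. Each camera call takes 0.05 s, during which the arm holds its last target. There are 200 camera calls.

## Working session

There is one attempt and no reset: what is moved stays moved. The work goes in short steps, Python scripts to look and compute and a tool call to move; the robot and the scene stay as the last step left them, time stands still between calls to the robot, and variables do not carry over. Pictures are saved under pics/ and viewed, about 8 in all and at most 12, crops included, and the job is handed in when it is done.

Besides the shell and the picture viewer there is one more tool, called after ">>>" by a JSON object that holds its "name" and its "arguments". arm_command: Moves the arm, as the interface text tells. Its arguments: {"type":"object","properties":{"steps":{"type":"array","items":{"type":"array"}}},"required":["steps"]}

```bash
mkdir -p pics; ls; python3 - <<'E'
from station import bot, optics
import cv2, numpy as np
np.set_printoptions(precision=4,suppress=True)
for n in ["scene","top"]:
    c=optics.camera(n); cv2.imwrite(f"pics/{n}0.png",c["pixels"][:,:,::-1]); print(n,c["mtx"],c["T"],[k for k in c])
print(bot.observe())
E
```

```text
pics
scene [[484.9611   0.     309.8598]
 [  0.     484.9611 198.7585]
 [  0.       0.       1.    ]] [[-0.7139  0.5048 -0.4853  0.0409]
 [-0.7001 -0.5008  0.509   0.53  ]
 [ 0.0139  0.7031  0.7109  0.7745]
 [ 0.      0.      0.      1.    ]] ['pixels', 'mtx', 'T']
top [[391.7164   0.     317.4968]
 [  0.     391.7164 204.6949]
 [  0.       0.       1.    ]] [[ 0.0202  0.9791 -0.2025  0.3646]
 [-0.9998  0.0194 -0.006   0.0111]
 [-0.0019  0.2025  0.9793  0.8936]
 [ 0.      0.      0.      1.    ]] ['pixels', 'mtx', 'T']
{'clock': 0.1, 'q': array([-1.415 ,  0.3426,  1.5249,  0.    ,  1.2754, -0.146 ]), 'joint_vel': array([ 0.0022, -0.0029, -0.0031,  0.0011, -0.0012,  0.0028]), 'joint_efforts': array([  0.0019, -43.4447, -24.6489,  -0.0002,   0.0047,  -0.    ]), 'tcp_pos': array([ 0.156 , -0.5009,  0.2307]), 'orientation': array([ 2.0595,  0.3146, -2.0595]), 'force': array([-0.2967,  0.2667,  0.8301]), 'torque': array([ 0.0059,  0.0072, -0.0016]), 'gripper_width': 0.08526395841015663}
```

View pics/top0.png

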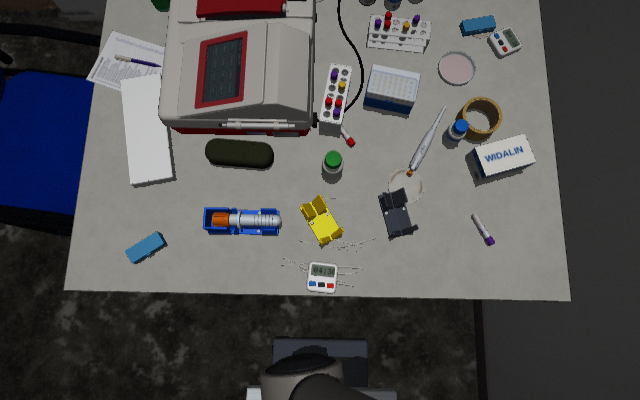

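View pics/scene0.png

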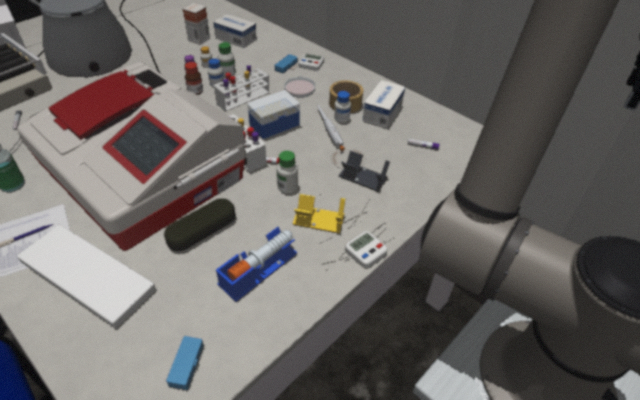

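The top picture shows the blue cradle with the tube at (242,221), cap to the left. The yellow look-alike is at (322,220) and the dark rest at (397,212). The bottle is at (333,162) and the timer at (322,277). Only the one at (397,212) is dark steel, so that's the rest; I'll confirm it in an enlarged crop.

```bash
python3 - <<'E'
import cv2, numpy as np
t=cv2.imread("pics/top0.png")
a=cv2.resize(t[195:245,195:295],None,fx=8,fy=8,interpolation=cv2.INTER_CUBIC)[:, :800]
b=cv2.resize(t[170:245,370:430],None,fx=8,fy=8,interpolation=cv2.INTER_CUBIC)
# a 400x800 , b 600x480 -> separate panels scaled to fit
a=cv2.resize(t[195:245,195:295],None,fx=4.4,fy=4.4,interpolation=cv2.INTER_CUBIC)
b=cv2.convertScaleAbs(cv2.resize(t[180:245,372:422],None,fx=7,fy=7,interpolation=cv2.INTER_CUBIC),alpha=1.8)
o=np.zeros((455,795,3),np.uint8); o[:a.shape[0],:440]=a; o[:455,445:795]=b
s=cv2.imread("pics/scene0.png")
o[222:455,:440]=cv2.resize(s[220:305,210:370],(440,233),interpolation=cv2.INTER_CUBIC)
cv2.imwrite("pics/crop1.png",o)
E
```

```text
(no output)
```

View pics/crop1.png

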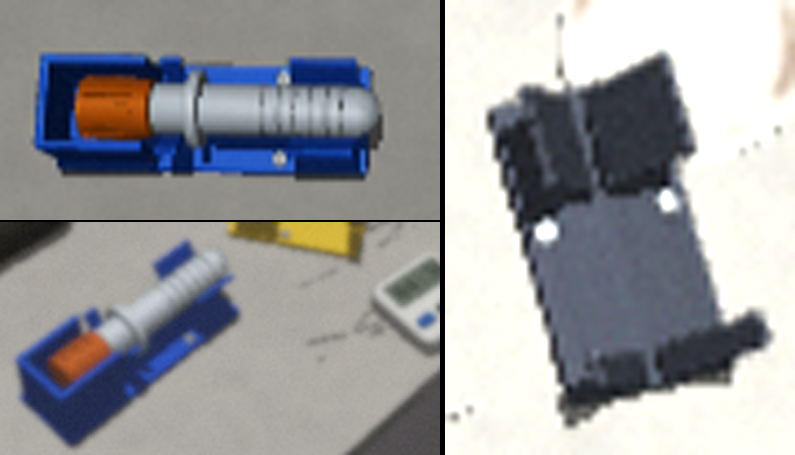

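The crop confirms that the rest at (397,212) is dark steel. Its wide rear saddle is on the far side at about (395,195), and its narrow tall front saddle is near the robot at about (403,232). So the cap must point toward the robot. Next I'll fit both poses by matching silhouettes.

```bash
cat > h.py <<'E'
import numpy as np, cv2
from scipy.optimize import minimize
def proj(c,P):
    T=np.asarray(c["T"]); p=(np.atleast_2d(P)-T[:3,3])@T[:3,:3]
    p=p*[1,-1,-1]; q=p@np.asarray(c["mtx"]).T
    return q[:,:2]/q[:,2:]
def pix2w(c,u,v,z):
    T=np.asarray(c["T"]); d=np.linalg.solve(np.asarray(c["mtx"]),[u,v,1])*[1,-1,-1]
    d=T[:3,:3]@d; return T[:3,3]+d*(z-T[2,3])/d[2]
def box(x0,x1,y,z0,z1): return np.array([[a,b,c] for a in(x0,x1) for b in(-y,y) for c in(z0,z1)])
def cyl(x0,x1,r,zc):
    t=np.linspace(0,2*np.pi,24); return np.array([[x,r*np.cos(a),zc+r*np.sin(a)] for x in(x0,x1) for a in t])
S=4
def sil(c,parts,pose,roi,z=0):
    x,y,th=pose; R=np.array([[np.cos(th),-np.sin(th),0],[np.sin(th),np.cos(th),0],[0,0,1]])
    u0,v0,u1,v1=roi; m=np.zeros(((v1-v0)*S,(u1-u0)*S),np.uint8)
    for p in parts:
        q=(proj(c,p@R.T+[x,y,z])-[u0,v0]+.5)*S-.5
        cv2.fillConvexPoly(m,cv2.convexHull(np.round(q*16).astype(np.int32)),255,shift=4)
    return cv2.resize(m,(u1-u0,v1-v0),interpolation=cv2.INTER_AREA)/255.
def fit(views,parts,p0,z=0):
    # views: (cam, mask(bool full), roi)
    def f(s,):
        p=np.array([s[0]/100,s[1]/100,s[2]/10]); e=0
        for c,m,r in views:
            mm=m[r[1]:r[3],r[0]:r[2]].astype(float); e+=np.abs(sil(c,parts,p,r,z)-mm).sum()/mm.sum()
        return e
    s0=[p0[0]*100,p0[1]*100,p0[2]*10]
    b=minimize(f,s0,method="Nelder-Mead",options=dict(initial_simplex=[s0]+[list(np.array(s0)+d) for d in np.eye(3)*1.0],xatol=.005,fatol=1e-4))
    return np.array([b.x[0]/100,b.x[1]/100,b.x[2]/10]),b.fun
REST=[box(-85,18,28,0,6)/1e3,box(-82,-48,28,0,46)/1e3,np.vstack([box(6,17,28,0,6),box(6,17,30,44,52)])/1e3]
TUBE=[np.vstack([cyl(-84,22,13,0),cyl(-92,-90,6,0)])/1e3,cyl(-3,3,20,0)/1e3,cyl(22,58,15,0)/1e3]
E
python3 - <<'E'
from h import *
from station import optics
np.set_printoptions(precision=4,suppress=True)
C={n:optics.camera(n) for n in("top","scene")}
def sel(mask,r):
    m=np.zeros_like(mask); m[r[1]:r[3],r[0]:r[2]]=mask[r[1]:r[3],r[0]:r[2]]
    n,l,st,_=cv2.connectedComponentsWithStats(m.astype(np.uint8)); k=1+np.argmax(st[1:,4]); 
    return l==k
V={}
rr={"top":(370,180,422,245),"scene":(330,145,400,195)}
tr={"top":(195,195,295,245),"scene":(210,220,310,305)}
vis={}
R=[];Tt=[]
for n,c in C.items():
    p=c["pixels"].astype(int); g=p.max(2); r=rr[n]
    print(n,"dark hist",np.histogram(g[r[1]:r[3],r[0]:r[2]],bins=range(0,260,20))[0])
    R.append((c,sel(g<95 if n=="top" else g<95,r),r))
    t=tr[n]; or_=(p[:,:,0]>p[:,:,2]+40); wh=(g>125)&(p[:,:,2]-p[:,:,0]<40)
    hsv=p
    Tt.append((c,or_,t)); 
    yx=np.argwhere(sel(or_,t)); print("orange px centroid",yx.mean(0)[::-1],len(yx),pix2w(c,*yx.mean(0)[::-1],.036))
    print("rest mask",R[-1][1].sum())
g=pix2w(C["top"],397,212,0.02); print("rest guess",g)
for v in (R,R[:1],R[1:]):
    print(fit(v,REST,[g[0]-.02,g[1],np.pi+.3]))
# tube end butt & collar, top view
print("butt",pix2w(C["top"],195+378/4.4,195+112/4.4,.034),"collar",pix2w(C["top"],195+196/4.4,195+108/4.4,.040),"capend",pix2w(C["top"],195+77/4.4,195+106/4.4,.034))
E
```

```text
top dark hist [   1  487  132  554   42   33  194 1892   43    2    0    0]
orange px centroid [220.262  218.8821] 229 [0.5055 0.2315 0.036 ]
rest mask 1196
scene dark hist [   0   26  393  446  131  110  130  326 1938    0    0    0]
orange px centroid [238.3908 268.5546] 238 [0.5106 0.2273 0.036 ]
rest mask 948
rest guess [ 0.5318 -0.1642  0.02  ]
(array([ 0.4975, -0.1728,  3.4632]), np.float64(0.3879919773393178))
(array([ 0.4974, -0.1715,  3.4085]), np.float64(0.10381992261787658))
(array([ 0.4987, -0.1747,  3.5383]), np.float64(0.25749565649044426))
butt [0.5049 0.0969 0.034 ] collar [0.5042 0.1878 0.04  ] capend [0.505  0.2493 0.034 ]
```

```bash
cat >> h.py <<'E'
from scipy.spatial.transform import Rotation as Rot
def goal(bot,pos,yaw):
    """row numbers for tool down, jaw (tool y) at world yaw, TCP at pos"""
    s=bot.observe(); R0=Rot.from_rotvec(s["orientation"]); x=np.array([0,0,-1.]); y=np.array([np.cos(yaw),np.sin(yaw),0])
    R1=Rot.from_matrix(np.c_[x,y,np.cross(x,y)])
    return (R0.inv()*R1).as_rotvec(), R0.inv().apply(np.array(pos)-s["tcp_pos"])
def jaw(bot):
    y=Rot.from_rotvec(bot.observe()["orientation"]).as_matrix()[:,1]; return np.arctan2(y[1],y[0])
E
python3 - <<'E'
from h import *
from station import bot,optics
np.set_printoptions(precision=4,suppress=True)
s=bot.observe(); print(Rot.from_rotvec(s["orientation"]).as_matrix(), jaw(bot), s["q"])
for yaw in (0,np.pi): print(yaw,goal(bot,[.505,.168,.2],yaw))
E
```

```text
[[-0.0001  0.2972 -0.9548]
 [ 0.0009 -0.9548 -0.2972]
 [-1.     -0.0009 -0.0002]] -1.269004068383458 [-1.415   0.3425  1.5247  0.      1.2754 -0.146 ]
0 (array([-1.269 , -0.0007,  0.0007]), array([ 0.0315, -0.535 , -0.532 ]))
3.141592653589793 (array([1.8726, 0.0007, 0.0008]), array([ 0.0315, -0.535 , -0.532 ]))
```

>>> {"name": "arm_command", "arguments": {"steps": [[[-1.269,0,0],[0.03,-0.535,-0.532],0.085],[[-1.269,0,0],[0.03,-0.535,-0.532],0.085],[[-1.269,0,0],[0.03,-0.535,-0.532],0.085],[[-1.269,0,0],[0.03,-0.535,-0.532],0.085],[[-1.269,0,0],[0.03,-0.535,-0.532],0.085],[[-1.269,0,0],[0.03,-0.535,-0.532],0.085],[[-1.269,0,0],[0.03,-0.535,-0.532],0.085],[[-1.269,0,0],[0.03,-0.535,-0.532],0.085],[[-1.269,0,0],[0.03,-0.535,-0.532],0.085],[[-1.269,0,0],[0.03,-0.535,-0.532],0.085],[[-1.269,0,0],[0.03,-0.535,-0.532],0.085],[[-1.269,0,0],[0.03,-0.535,-0.532],0.085]]}}

```text
clock: 1.2
tcp_pos: [0.3876, -0.0563, 0.2116]
orientation: [1.208, 1.209, -1.208]
force: [0.4, -1.3, 0.5]
gripper_width: 0.0853
```

```bash
python3 - <<'E'
from h import *
from station import bot
np.set_printoptions(precision=4,suppress=True)
s=bot.observe(); print(s["clock"],s["tcp_pos"],s["q"],jaw(bot))
print(goal(bot,[.505,.168,.15],0))
E
```

```text
1.2 [ 0.3876 -0.0563  0.2116] [-0.3404  0.1154  1.8858 -0.0002  1.1395 -0.3418] 0.0014320207974576362
(array([ 0.0014,  0.0004, -0.0007]), array([ 0.0616,  0.1177, -0.2241]))
```

>>> {"name": "arm_command", "arguments": {"steps": [[[0,0,0],[0.01,0.036,-0.075],0.085],[[0,0,0],[0.025,0.075,-0.15],0.085],[[0,0,0],[0.06,0.118,-0.224],0.085],[[0,0,0],[0.06,0.118,-0.224],0.085],[[0,0,0],[0.06,0.118,-0.224],0.085],[[0,0,0],[0.06,0.118,-0.224],0.085],[[0,0,0],[0.06,0.118,-0.224],0.085],[[0,0,0],[0.06,0.118,-0.224],0.085],[[0,0,0],[0.06,0.118,-0.224],0.085]]}}

```text
clock: 1.95
tcp_pos: [0.5046, 0.1657, 0.1509]
orientation: [1.207, 1.21, -1.21]
force: [-0.6, 0.3, -0.9]
gripper_width: 0.0851
```

```bash
python3 - <<'E'
from h import *
from station import bot,optics
np.set_printoptions(precision=4,suppress=True)
s=bot.observe(); print(s["clock"],s["tcp_pos"],jaw(bot))
c=optics.camera("top"); d=optics.camera("scene")
p=c["pixels"][:,:,::-1].copy()
a=cv2.resize(p[175:255,180:300],None,fx=4,fy=4,interpolation=cv2.INTER_CUBIC)
q=d["pixels"][:,:,::-1].copy()
b=cv2.resize(q[200:310,200:320],None,fx=2.6,fy=2.6,interpolation=cv2.INTER_CUBIC)
# rest overlay with both candidate yaws
def ov(c,img,roi,f,pose,col):
    im=img; x,y,th=pose; R=np.array([[np.cos(th),-np.sin(th),0],[np.sin(th),np.cos(th),0],[0,0,1]])
    for P in REST:
        h=cv2.convexHull(proj(c,P@R.T+[x,y,0]).astype(np.float32))
        cv2.polylines(im,[np.round(((h-[roi[0],roi[1]]+.5)*f)).astype(np.int32)],True,col,1)
    for X in ([[-82,0,16],[-48,0,16]],[[6,0,16],[17,0,16]]):
        h=proj(c,np.array(X)/1e3@R.T+[x,y,0]); cv2.polylines(im,[np.round(((h-[roi[0],roi[1]]+.5)*f)).astype(np.int32)],False,col,1)
out=np.zeros((600,800,3),np.uint8); out[:320,:480]=a; out[:286,485:797]=b
for c_,im,roi,o in ((c,p,(365,175,435,245),0),(d,q,(325,140,405,200),400)):
    f=4 if o==0 else 4
    k=cv2.convertScaleAbs(cv2.resize(im[roi[1]:roi[3],roi[0]:roi[2]],None,fx=f,fy=f,interpolation=cv2.INTER_CUBIC),alpha=1.6)
    ov(c_,k,roi,f,[.4974,-.1715,3.43],(0,0,255)); 
    out[322:322+min(278,k.shape[0]),o:o+k.shape[1]]=k[:278]
cv2.imwrite("pics/look2.png",out)
E
```

```text
1.95 [0.5046 0.1657 0.1509] 0.0014615746658388114
```

View pics/look2.png

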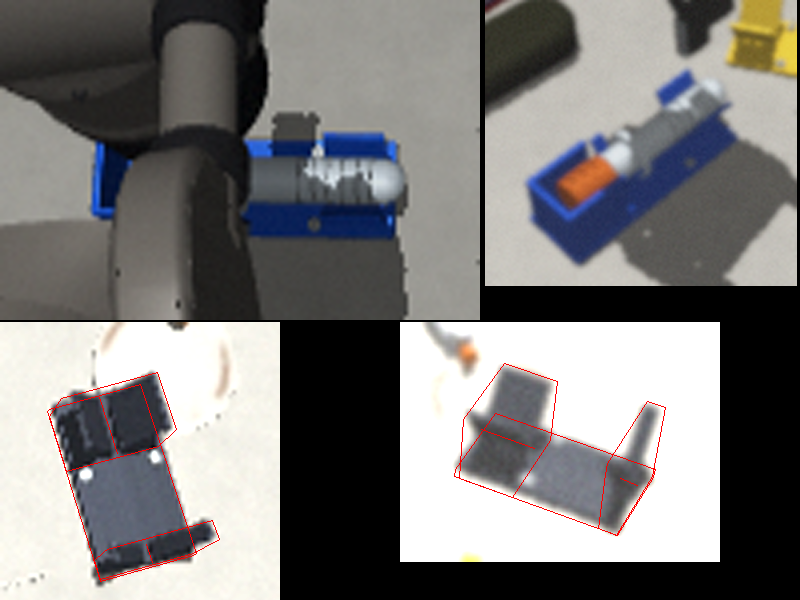

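The red overlay for the rest pose (0.497, -0.172, yaw 3.43 rad) matches the dark rest in both views. The gripper is centred over the barrel between the blue saddles, so I'll descend and grip.

>>> {"name": "arm_command", "arguments": {"steps": [[[0,0,0],[0.04,0,0],0.085],[[0,0,0],[0.075,0,0.0],0.085],[[0,0,0],[0.105,0,0],0.085],[[0,0,0],[0.125,0,0],0.085],[[0,0,0],[0.137,0,0],0.085],[[0,0,0],[0.137,0,0],0.085],[[0,0,0],[0.137,0,0],0.05],[[0,0,0],[0.137,0,0],0.02],[[0,0,0],[0.137,0,0],0.015],[[0,0,0],[0.137,0,0],0.015],[[0,0,0],[0.137,0,0],0.015],[[0,0,0],[0.137,0,0],0.015]]}}

```text
clock: 3.05
tcp_pos: [0.5051, 0.1657, 0.0154]
orientation: [1.209, 1.209, -1.209]
force: [-2.2, -0.8, 6.5]
gripper_width: 0.0243
```

>>> {"name": "arm_command", "arguments": {"steps": [[[0,0,0],[0,0,0],0.0],[[0,0,0],[-0.005,0,0],0.0],[[0,0,0],[-0.015,0,0],0.0],[[0,0,0],[-0.03,0,0],0.0],[[0,0,0],[-0.06,0,0],0.0],[[0,0,0],[-0.1,0,0],0.0],[[0,0,0],[-0.14,0,0],0.0],[[0,0,0],[-0.16,0,0],0.0],[[0,0,0],[-0.16,0,0],0.0],[[0,0,0],[-0.16,0,0],0.0]]}}

```text
clock: 3.88
tcp_pos: [0.5054, 0.1658, 0.1758]
orientation: [1.211, 1.207, -1.207]
force: [0.4, 0.2, -2.0]
gripper_width: 0.0243
```

```bash
python3 - <<'E'
from h import *
from station import bot,optics
np.set_printoptions(precision=4,suppress=True)
s=bot.observe(); print(s["clock"],s["tcp_pos"],jaw(bot),s["force"],s["torque"],s["gripper_width"])
o=[]
for n,r in (("top",(170,160,300,260)),("scene",(190,140,320,240))):
    c=optics.camera(n); p=c["pixels"][r[1]:r[3],r[0]:r[2],::-1]; o.append(cv2.resize(p,None,fx=3,fy=3,interpolation=cv2.INTER_CUBIC))
cv2.imwrite("pics/lift.png",np.hstack(o))
th=3.43; ax=np.array([np.cos(th),np.sin(th)]); 
g=np.array([.4974,-.1715])+ax*(-.002-.0225); print("place tcp xy",g)
print(goal(bot,[g[0],g[1],.19],th-np.pi/2))
E
```

```text
3.8833 [0.5054 0.1658 0.1758] 0.0001029651494234924 [ 0.3715  0.1992 -2.0272] [0.009  0.027  0.0288] 0.02427963769602833
place tcp xy [ 0.5209 -0.1645]
(array([-1.8592, -0.002 ,  0.0023]), array([-0.0167,  0.0168,  0.33  ]))
```

View pics/lift.png

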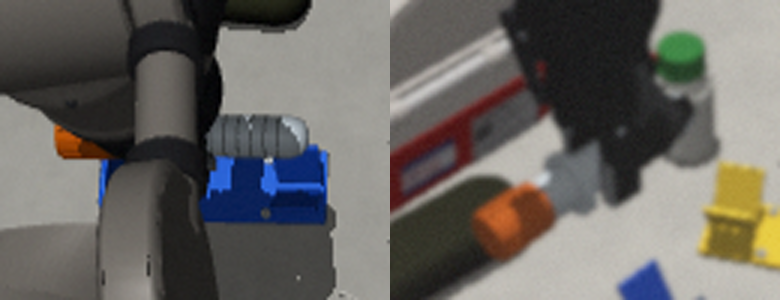

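>>> {"name": "arm_command", "arguments": {"steps": [[[-0.12,0,0],[-0.005,0.001,0.015],0],[[-0.24,0,0],[-0.01,0.002,0.04],0],[[-0.36,0,0],[-0.015,0.003,0.065],0],[[-0.48,0,0],[-0.02,0.005,0.09],0],[[-0.6,0,0],[-0.02,0.006,0.12],0],[[-0.72,0,0],[-0.02,0.007,0.15],0],[[-0.84,0,0],[-0.02,0.009,0.18],0],[[-0.96,0,0],[-0.02,0.011,0.21],0],[[-1.08,0,0],[-0.02,0.013,0.24],0],[[-1.2,0,0],[-0.02,0.015,0.27],0],[[-1.32,0,0],[-0.02,0.016,0.29],0],[[-1.44,0,0],[-0.02,0.017,0.31],0]]}}

```text
clock: 4.98
tcp_pos: [0.521, -0.1456, 0.1921]
orientation: [0.1, 1.573, -0.098]
force: [-0.5, 0.2, -2.0]
gripper_width: 0.0243
```

```bash
python3 - <<'E'
from h import *
from station import bot,optics
np.set_printoptions(precision=4,suppress=True)
s=bot.observe(); print(s["clock"],s["tcp_pos"],s["q"],jaw(bot),s["force"],s["gripper_width"])
c=optics.camera("top")
print("lifted butt",pix2w(c,272,205,.193),"cap end",pix2w(c,188.3,206.7,.195))
print(goal(bot,[.5209,-.1645,.19],3.43-np.pi/2))
E
```

```text
4.9833 [ 0.521  -0.1456  0.1921] [-0.4141  0.4075  1.5375 -0.0001  1.201  -1.8589] 1.4447753947738398 [-0.5195  0.2404 -2.0128] 0.024347146840881465
lifted butt [0.5072 0.0984 0.193 ] cap end [0.5006 0.2504 0.195 ]
(array([-0.4065, -0.0035,  0.0005]), array([ 0.0022, -0.0156,  0.0014]))
```

>>> {"name": "arm_command", "arguments": {"steps": [[[-0.12,0,0],[0.002,-0.005,0.001],0],[[-0.24,0,0],[0.002,-0.01,0.002],0],[[-0.36,0,0],[0.002,-0.015,0.003],0],[[-0.406,0,0],[0.02,-0.015,0.003],0],[[-0.406,0,0],[0.05,-0.015,0.003],0],[[-0.406,0,0],[0.08,-0.015,0.003],0],[[-0.406,0,0],[0.092,-0.015,0.003],0],[[-0.406,0,0],[0.092,-0.015,0.003],0],[[-0.406,0,0],[0.092,-0.015,0.003],0]]}}

```text
clock: 5.78
tcp_pos: [0.5222, -0.159, 0.1008]
orientation: [-0.214, 1.563, 0.218]
force: [1.1, 0.3, -0.7]
gripper_width: 0.0242
```

```bash
python3 - <<'E'
from h import *
from station import bot,optics
np.set_printoptions(precision=4,suppress=True)
s=bot.observe(); print(s["clock"],s["tcp_pos"],s["q"],jaw(bot)+np.pi/2,s["force"],s["gripper_width"])
o=[]
for n,r in (("top",(350,160,450,270)),("scene",(310,120,410,230))):
    c=optics.camera(n); p=c["pixels"][r[1]:r[3],r[0]:r[2],::-1]; o.append(cv2.convertScaleAbs(cv2.resize(p,None,fx=4,fy=4,interpolation=cv2.INTER_CUBIC),alpha=1.5))
    print(n,r)
cv2.imwrite("pics/over.png",np.hstack(o))
print(goal(bot,[.5228,-.1640,.0155],3.43-np.pi/2))
E
```

```text
5.7833 [ 0.5222 -0.159   0.1008] [-0.436   0.5186  1.6368 -0.0001  0.9903 -2.2816] 3.416457305098987 [ 1.105   0.328  -0.6817] 0.02417887494367144
top (350, 160, 450, 270)
scene (310, 120, 410, 230)
(array([-0.0134,  0.0005,  0.0005]), array([ 0.0874, -0.0039, -0.002 ]))
```

View pics/over.png

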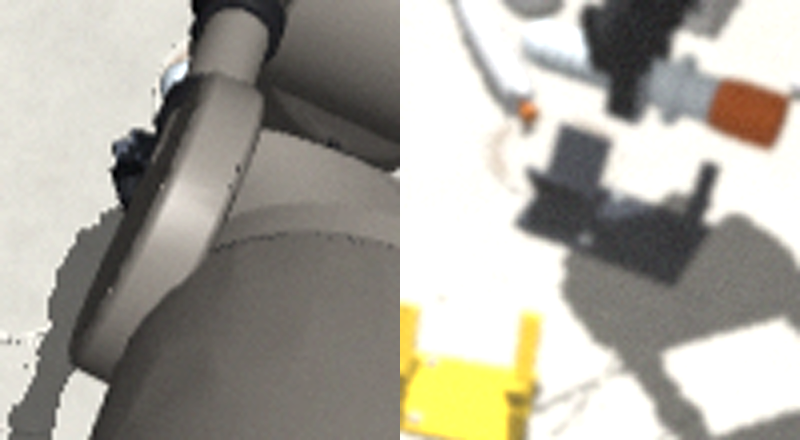

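Scene view: the tube is level above the rest, collar at crop (685,85) inboard of the front saddle and cap outboard. I'll lower it with a small correction.

>>> {"name": "arm_command", "arguments": {"steps": [[[-0.013,0,0],[0,-0.004,-0.002],0],[[-0.013,0,0],[0.015,-0.004,-0.002],0],[[-0.013,0,0],[0.03,-0.004,-0.002],0],[[-0.013,0,0],[0.042,-0.004,-0.002],0],[[-0.013,0,0],[0.054,-0.004,-0.002],0],[[-0.013,0,0],[0.064,-0.004,-0.002],0],[[-0.013,0,0],[0.072,-0.004,-0.002],0],[[-0.013,0,0],[0.078,-0.004,-0.002],0],[[-0.013,0,0],[0.081,-0.004,-0.002],0],[[-0.013,0,0],[0.083,-0.004,-0.002],0],[[-0.013,0,0],[0.084,-0.004,-0.002],0],[[-0.013,0,0],[0.084,-0.004,-0.002],0]]}}

```text
clock: 6.88
tcp_pos: [0.523, -0.1646, 0.019]
orientation: [-0.227, 1.557, 0.225]
force: [-0.3, -2.4, 0.2]
gripper_width: 0.024
```

```bash
python3 - <<'E'
from h import *
from station import bot
np.set_printoptions(precision=4,suppress=True)
s=bot.observe(); print(s["clock"],s["tcp_pos"],jaw(bot)+np.pi/2,s["force"],s["torque"],s["gripper_width"])
print(goal(bot,[.5228,-.1640,.0155],3.43-np.pi/2))
E
```

```text
6.8833 [ 0.523  -0.1646  0.019 ] 3.429581414764554 [-0.3118 -2.3541  0.1724] [-0.3245 -0.1212 -0.1342] 0.024038271699285685
(array([-0.0004,  0.0014,  0.0016]), array([ 0.0035,  0.0007, -0.0001]))
```

>>> {"name": "arm_command", "arguments": {"steps": [[[0,0,0],[0.001,0,0],0],[[0,0,0],[0.002,0,0],0],[[0,0,0],[0.003,0,0],0],[[0,0,0],[0.003,0,0],0]]}}

```text
clock: 7.22
tcp_pos: [0.5235, -0.1649, 0.0168]
orientation: [-0.227, 1.556, 0.224]
force: [0.3, -3.1, 7.5]
gripper_width: 0.0242
```

>>> {"name": "arm_command", "arguments": {"steps": [[[0,0,0],[0,0,0],0.03],[[0,0,0],[0,0,0],0.04],[[0,0,0],[0,0,0],0.06],[[0,0,0],[0,0,0],0.08],[[0,0,0],[0,0,0],0.08],[[0,0,0],[-0.02,0,0],0.08],[[0,0,0],[-0.05,0,0],0.08],[[0,0,0],[-0.085,0,0],0.08],[[0,0,0],[-0.12,0,0],0.08],[[0,0,0],[-0.14,0,0],0.08],[[0,0,0],[-0.14,0,0],0.08]]}}

```text
clock: 8.13
tcp_pos: [0.5246, -0.1649, 0.1604]
orientation: [-0.23, 1.551, 0.222]
force: [0.3, -0.3, -0.1]
gripper_width: 0.0804
```

```bash
python3 - <<'E'
from h import *
from station import bot,optics
np.set_printoptions(precision=4,suppress=True)
s=bot.observe(); print(s["clock"],s["tcp_pos"],s["q"],jaw(bot)+np.pi/2,s["force"],s["gripper_width"])
o=[]
for n,r in (("top",(350,160,450,270)),("scene",(310,120,410,230))):
    c=optics.camera(n); p=c["pixels"]; orr=(p[:,:,0].astype(int)>p[:,:,2].astype(int)+50); m=np.zeros_like(orr); m[r[1]:r[3],r[0]:r[2]]=orr[r[1]:r[3],r[0]:r[2]]
    k,l,st,ce=cv2.connectedComponentsWithStats(m.astype(np.uint8)); 
    for i in range(1,k):
        if st[i,4]>60: print(n,ce[i],st[i,4],pix2w(c,*ce[i],.036))
    o.append(cv2.convertScaleAbs(cv2.resize(p[r[1]:r[3],r[0]:r[2],::-1],None,fx=4,fy=4,interpolation=cv2.INTER_CUBIC),alpha=1.5))
cv2.imwrite("pics/placed.png",np.hstack(o))
ax=np.array([np.cos(3.43),np.sin(3.43)]); print("expected cap mid",np.array([.4974,-.1715])+ax*.042)
E
```

```text
8.1333 [ 0.5246 -0.1649  0.1604] [-0.4439  0.4477  1.568  -0.      1.1169 -2.3032] 3.4300694831257 [ 0.3284 -0.2679 -0.1108] 0.0803814992149752
scene [392.1314 176.6057] 175 [ 0.4637 -0.1803  0.036 ]
scene [326.0466 216.3079] 773 [0.4857 0.0139 0.036 ]
expected cap mid [ 0.4571 -0.1834]
```

View pics/placed.png

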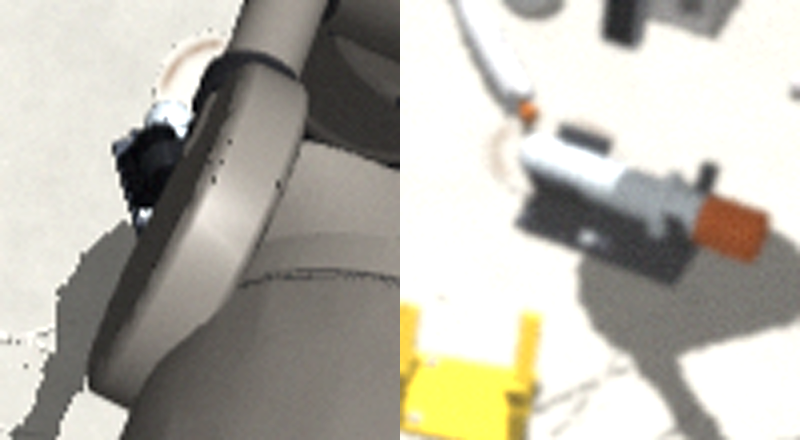

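The tube is seated: the barrel lies in the saddles, the collar is just inboard of the tall saddle, and the cap hangs free at crop (735,228). Next I'll go over the cap, descend and grip it.

>>> {"name": "arm_command", "arguments": {"steps": [[[0,0,0],[0,0.001,-0.025],0.08],[[0,0,0],[0.01,0.001,-0.055],0.08],[[0,0,0],[0.03,0.001,-0.071],0.08],[[0,0,0],[0.06,0.001,-0.071],0.08],[[0,0,0],[0.09,0.001,-0.071],0.08],[[0,0,0],[0.115,0.001,-0.071],0.08],[[0,0,0],[0.135,0.001,-0.071],0.08],[[0,0,0],[0.145,0.001,-0.071],0.08],[[0,0,0],[0.145,0.001,-0.071],0.08]]}}

```text
clock: 8.98
tcp_pos: [0.4518, -0.1819, 0.0074]
orientation: [-0.223, 1.564, 0.23]
force: [-0.5, -0.0, 0.2]
gripper_width: 0.08
```

```bash
python3 - <<'E'
from h import *
from station import bot,optics
np.set_printoptions(precision=4,suppress=True)
s=bot.observe(); print(s["clock"],s["tcp_pos"],jaw(bot)+np.pi/2,s["force"],s["gripper_width"])
r=(340,120,440,220)
c=optics.camera("scene"); cv2.imwrite("pics/cap.png",cv2.convertScaleAbs(cv2.resize(c["pixels"][r[1]:r[3],r[0]:r[2],::-1],None,fx=5,fy=5,interpolation=cv2.INTER_CUBIC),alpha=1.6))
print(goal(bot,[.4562,-.1837,.0155],3.43-np.pi/2))
E
```

```text
8.9833 [ 0.4518 -0.1819  0.0074] 3.429686792621987 [-0.5163 -0.0467  0.1701] 0.0799961943376893
(array([-0.0002, -0.0027, -0.0029]), array([-0.0065, -0.0021,  0.0029]))
```

View pics/cap.png

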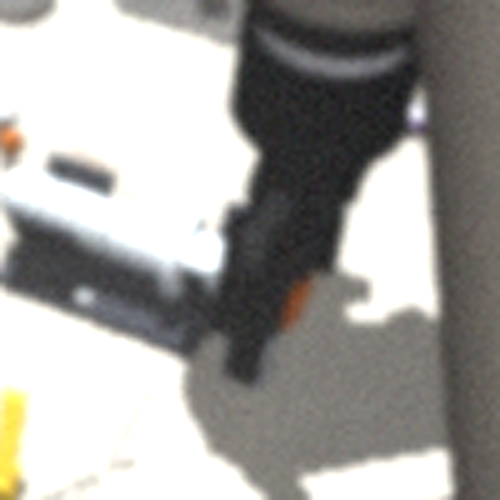

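The finger straddles the cap, with the cap end visible just beyond it at crop (297,300). I'll make small centring shifts, then close.

>>> {"name": "arm_command", "arguments": {"steps": [[[0,0,0],[-0.006,-0.002,0.002],0.08],[[0,0,0],[-0.006,-0.002,0.002],0.08],[[0,0,0],[-0.006,-0.002,0.002],0.055],[[0,0,0],[-0.006,-0.002,0.002],0.04],[[0,0,0],[-0.006,-0.002,0.002],0.033],[[0,0,0],[-0.006,-0.002,0.002],0.028],[[0,0,0],[-0.006,-0.002,0.002],0.02],[[0,0,0],[-0.006,-0.002,0.002],0.01],[[0,0,0],[-0.006,-0.002,0.002],0.0],[[0,0,0],[-0.006,-0.002,0.002],0.0],[[0,0,0],[-0.006,-0.002,0.002],0.0]]}}

```text
clock: 9.95
tcp_pos: [0.456, -0.184, 0.0165]
orientation: [-0.225, 1.56, 0.227]
force: [-2.5, 3.7, 6.1]
gripper_width: 0.0284
```

>>> {"name": "arm_command", "arguments": {"steps": [[[0,0,0],[0,0,-0.001],0],[[0,0,0],[0,0,-0.002],0],[[0,0,0],[0,0,-0.003],0],[[0,0,0],[0,0,-0.004],0],[[0,0,0],[0,0,-0.005],0],[[0,0,0],[0,0,-0.006],0],[[0,0,0],[0,0,-0.006],0]]}}

```text
clock: 10.53
tcp_pos: [0.4506, -0.1856, 0.0165]
orientation: [-0.226, 1.559, 0.227]
force: [-1.5, 4.3, 5.5]
gripper_width: 0.0281
```

>>> {"name": "arm_command", "arguments": {"steps": [[[0,0,0],[0,0,-0.001],0],[[0,0,0],[0,0,-0.002],0],[[0,0,0],[0,0,-0.003],0],[[0,0,0],[0,0,-0.003],0]]}}

```text
clock: 10.87
tcp_pos: [0.4466, -0.1867, 0.0163]
orientation: [-0.225, 1.561, 0.227]
force: [-5.1, 3.4, 6.0]
gripper_width: 0.0284
```

>>> {"name": "arm_command", "arguments": {"steps": [[[0,0,0],[0,0,-0.001],0],[[0,0,0],[0,0,-0.002],0],[[0,0,0],[0,0,-0.003],0],[[0,0,0],[0,0,-0.003],0]]}}

```text
clock: 11.2
tcp_pos: [0.4454, -0.1874, 0.0166]
orientation: [-0.226, 1.558, 0.226]
force: [2.6, 7.5, 3.9]
gripper_width: 0.0282
```

>>> {"name": "arm_command", "arguments": {"steps": [[[0,0,0],[0,0,-0.001],0],[[0,0,0],[0,0,-0.002],0],[[0,0,0],[0,0,-0.003],0],[[0,0,0],[0,0,-0.003],0]]}}

```text
clock: 11.53
tcp_pos: [0.4426, -0.1883, 0.0166]
orientation: [-0.226, 1.558, 0.227]
force: [1.4, 6.7, 3.6]
gripper_width: 0.0284
```

>>> {"name": "arm_command", "arguments": {"steps": [[[0,0,0],[0,0,-0.001],0],[[0,0,0],[0,0,-0.002],0],[[0,0,0],[0,0,-0.002],0]]}}

```text
clock: 11.78
tcp_pos: [0.4414, -0.1887, 0.0167]
orientation: [-0.226, 1.556, 0.226]
force: [5.2, 9.2, 2.4]
gripper_width: 0.0283
```

>>> {"name": "arm_command", "arguments": {"steps": [[[0,0,0],[0,0,-0.001],0],[[0,0,0],[0,0,-0.002],0],[[0,0,0],[0,0,-0.002],0]]}}

```text
clock: 12.03
tcp_pos: [0.4412, -0.1889, 0.017]
orientation: [-0.226, 1.553, 0.225]
force: [12.7, 15.3, 1.2]
gripper_width: 0.0286
```

>>> {"name": "arm_command", "arguments": {"steps": [[[0,0,0],[0,0,-0.001],0],[[0,0,0],[0,0,-0.002],0],[[0,0,0],[0,0,-0.002],0]]}}

```text
clock: 12.28
tcp_pos: [0.4411, -0.189, 0.0172]
orientation: [-0.227, 1.55, 0.224]
force: [21.6, 21.6, -0.4]
gripper_width: 0.0285
```

The cap is rigid against a stop after about 15.6 mm of travel, which matches 5 mm of collar slide plus 10 mm of cap. I'll relax, open and rise.

>>> {"name": "arm_command", "arguments": {"steps": [[[0,0,0],[0,0,0.002],0],[[0,0,0],[0,0,0.0035],0],[[0,0,0],[0,0,0.0035],0.03],[[0,0,0],[0,0,0.0035],0.05],[[0,0,0],[0,0,0.0035],0.08],[[0,0,0],[0,0,0.0035],0.08],[[0,0,0],[-0.02,0,0.0035],0.08],[[0,0,0],[-0.05,0,0.0035],0.08],[[0,0,0],[-0.09,0,0.0035],0.08],[[0,0,0],[-0.13,0,0.0035],0.08],[[0,0,0],[-0.17,0,0.0035],0.08],[[0,0,0],[-0.2,0,0.0035],0.08]]}}

```text
clock: 13.28
tcp_pos: [0.4399, -0.1902, 0.2199]
orientation: [-0.228, 1.556, 0.224]
force: [1.7, -0.3, 0.3]
gripper_width: 0.0804
```

>>> {"name": "arm_command", "arguments": {"steps": [[[0,0,0],[0,-0.03,0],0.08],[[0,0,0],[0,-0.06,0],0.08],[[0,0,0],[0,-0.09,0],0.08],[[0,0,0],[0,-0.12,0],0.08],[[0,0,0],[0,-0.15,0],0.08],[[0,0,0],[0,-0.18,0],0.08],[[0,0,0],[0,-0.2,0],0.08],[[0,0,0],[0,-0.2,0],0.08],[[0,0,0],[0,-0.2,0],0.08]]}}

```text
clock: 14.03
tcp_pos: [0.4959, -0.3821, 0.2155]
orientation: [-0.224, 1.56, 0.226]
force: [-0.3, 0.6, 0.6]
gripper_width: 0.0799
```

```bash
python3 - <<'E'
from h import *
from station import bot,optics
np.set_printoptions(precision=4,suppress=True)
s=bot.observe(); print(s["clock"],s["tcp_pos"],s["force"])
o=[]
for n,r in (("top",(290,140,440,290)),("scene",(300,110,410,220))):
    c=optics.camera(n); p=c["pixels"]
    o.append(cv2.resize(cv2.convertScaleAbs(p[r[1]:r[3],r[0]:r[2],::-1],alpha=1.3),(400,400),interpolation=cv2.INTER_CUBIC))
    cv2.imwrite(f"pics/{n}_end.png",p[:,:,::-1])
cv2.imwrite("pics/end.png",np.hstack(o))
E
```

```text
14.0333 [ 0.4959 -0.3821  0.2155] [-0.3466  0.5972  0.6393]
```

View pics/end.png

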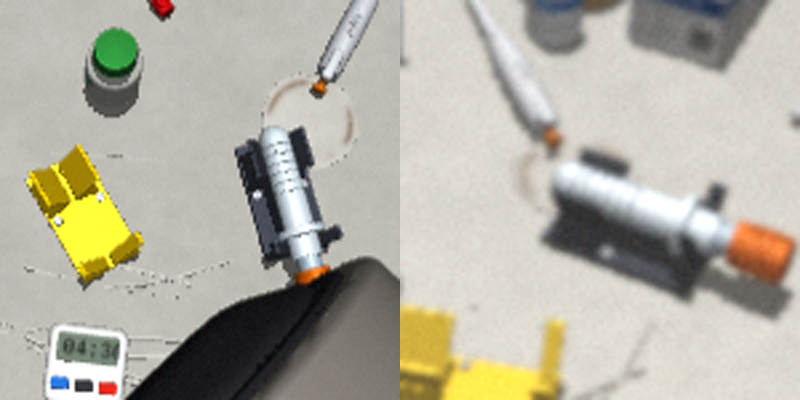

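Final view: the tube lies in the dark rest with the collar against the front saddle, and the cap sticks out with a visible gap. The bottle and timer haven't moved. I'll check numerically whether the cap is vented or sealed.

```bash
python3 - <<'E'
from h import *
from station import bot,optics
np.set_printoptions(precision=2,suppress=True)
c=optics.camera("scene"); p=c["pixels"].astype(int); r=(370,150,425,205)
m=np.zeros(p.shape[:2],bool); m[r[1]:r[3],r[0]:r[2]]=(p[:,:,0]>p[:,:,2]+50)[r[1]:r[3],r[0]:r[2]]
print("orange px",m.sum())
th=3.43; ax=np.array([np.cos(th),np.sin(th),0])
for off in (0,.010):
    best=[]
    for X in np.arange(-.006,.0201,.001):
        o=np.array([.4974,-.1715,0])+ax*X
        s=sil(c,[cyl(22+off*1e3,58+off*1e3,15,34)/1e3],[o[0],o[1],th],r); best.append((np.abs(s-m[r[1]:r[3],r[0]:r[2]]).sum(),X))
    print("cap",off,"best tube origin x in rest:",min(best))
# collar and butt by V: predicted pixels for tube origin at +3 mm
o=np.array([.4974,-.1715,.034])+ax*.003
for x in (-.092,0,.022,.032,.058,.068): print(x,(proj(c,o+ax*x)[0]-[300,110])*3.636+[400,0])
for n,rs in (("top",dict(bottle=(318,145,350,185),timer=(300,258,345,298))),("scene",dict(bottle=(270,145,305,195)))):
    a=cv2.imread(f"pics/{n}0.png").astype(int); b=cv2.imread(f"pics/{n}_end.png").astype(int)
    for k,q in rs.items(): print(n,k,"mean abs diff",np.abs(a-b)[q[1]:q[3],q[0]:q[2]].mean())
E
```

```text
orange px 211
cap 0 best tube origin x in rest: (np.float64(47.19607843137255), np.float64(0.01))
cap 0.01 best tube origin x in rest: (np.float64(47.19607843137255), np.float64(0.0))
-0.092 [554.52 180.44]
0 [687.52 226.82]
0.022 [720.38 238.28]
0.032 [735.46 243.54]
0.058 [775.07 257.35]
0.068 [790.47 262.72]
top bottle mean abs diff 3.3486979166666666
top timer mean abs diff 11.497592592592593
scene bottle mean abs diff 2.1866666666666665
```

```bash
python3 -c "
from station import hand_in; print(hand_in())"
```

```text
the job is handed in; nothing more can be done
None
```

I moved the tube from the blue cradle to the dark metal rest, let go of it, then pulled the cap out to its stop. I handed the job in at about 14 s on the robot's clock, with the gripper open and clear of everything.

- **Cap vented:** the cap went solid after about 15.6 mm of pull, which fits 5 mm of tube slide plus 10 mm of cap travel. The pull then was about 27 N, and the largest wrist force I read was about 31 N. In the last scene picture the cap spans about columns 733–790, against 735–790 predicted for vented and 720–775 for sealed. That assumes the collar is against the front saddle, as the picture shows.
- **Cap fit alone:** matching the cap's outline by itself could not tell vented from sealed. It fits vented with the tube at 0 mm and sealed with the tube at +10 mm equally well. I ruled out sealed because the front saddle stops the collar at about +3 mm.
- **Tube:** it lies in both saddles with the collar between them and the cap sticking out past the taller one.
- **Bottle and timer:** the bottle's image was practically unchanged. The timer's image differed more (mean 11.5 against 2–3 for the bottle). I put that down to the arm covering part of that area; the timer looks in place, but I did not check it further.

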